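Dip the cleaning brush, then hold the board on edge at its balance point

TASK

We are about to brush the flux off both faces of the soldered circuit board. Take the blue-handled brush out of the grey block, push it bristles down into the narrow mouth of the amber vial until its collar sits on the rim, and let go of it. Then take the red bar of the hinged board frame, swing the frame up off its rest to its balance point, a little past upright, where it would fall neither way, and finish while still holding the bar with the frame kept still there; move it gently, do not let it drop or go over to the other side, and leave everything else where it stands.

Things in the scene. Friction and masses are not known exactly. Their poses are not given: they have to be found in the camera images.
- blue_brush_grip (a point): Middle of the round blue handle (12 mm thick, 69 mm long, from 34 mm below to 35 mm above this point) of the cleaning brush, 85 mm above its bristle tip; z runs up along the brush. Under the handle is a blue collar (18 mm across, 5 mm thick, its flat underside 39 mm below this point). At the start the brush stands upright in the block.
- blue_brush: The same brush, about 25 g; origin at its bristle tip, z up along the brush. Below the collar a straight 7 mm steel shank ends in a 16 mm tuft tapering to 4.4 mm at the tip, 46 mm long in all. At the start this hangs in a hole of the block, the collar resting on the block's top.
- brush_block: Grey plastic block, 135 x 44 mm and 55 mm high, does not move; origin at the centre of its underside. Three upright 9 mm holes, 50 mm deep, in a row along its x axis at -45, 0 and +45 mm hold the blue brush, the yellow brush and the pick, in any order.
- yellow_brush: A brush of the same shape with a yellow handle, in another hole of the block; leave it. Origin at its bristle tip.
- pick: A solder pick of the same shape with a black handle, in another hole of the block; leave it. Origin at its tip.
- vial_mouth (a point): Centre of the rim of the small open amber glass vial, 64 mm above the table, z axis up. The bore is straight, 10.5 mm wide and 53 mm deep; the rim is 19 mm across outside; with the brush fully home its blue_brush_grip point is 39 mm above this point.
- vial: The tube-shaped vial (19 mm across) fixed in a dark steel foot 60 x 60 x 20 mm that stands loose on the table, 0.46 kg together; origin at the centre of the foot's underside, z up.
- stand: Turn-over stand of the board, heavy, does not move: dark base 185 (x) x 285 (y) x 12 mm, with 112 mm high rest posts about 106 mm to either side (y); origin at the centre of its underside. The hinge runs along its x axis. At the start the frame leans to its +y side; frame and board weigh about 0.6 kg, centre of mass 75 mm from the hinge, so lifting at the bar takes 1 to 2.5 N.
- stand_hinge (a point): Middle of the hinge line, 45 mm above the table; its x axis lies along the hinge.
- board_frame (a joint): Angle (rad) of the hinged aluminium frame, 150 x 138 x 12 mm, with the green board. 0: resting on the stand's +y side, 0.611 above level. It grows as the bar swings up and over to the -y side: 0.960 upright, 1.073 balance point (the transformer under the board shifts it), 1.920 lying on the other side. The hinge is nearly free: it stays alone only within about 0.03 of balance.
- bar_mid (a point): Middle of the red round bar along the frame's free edge, 12 mm thick, 110 mm long between its two arms, parallel to the hinge and 185 mm from it; 151 mm above the table at the start, 229 mm at balance. A 41 mm open gap lies between bar and frame. The bar can turn between the fingers. The point's x axis runs along the bar.
- flux_bottle: Small white bottle with a red dropper tip, 34 mm across, 90 mm high; leave it. Origin under its centre.
- solder_reel: Reel of solder on end, 60 mm across, 48 mm high; leave it. Origin under its centre.
- cutters: Side cutters with black handles lying flat, 145 mm long, 14 mm high; leave them. Origin near the middle, x towards the jaws.
- helping_hands: Clip stand: black 66 x 94 mm foot with steel rod and two clips, about 110 mm high; leave it. Origin under the foot.
- tip_cleaner: Round black pot of brass wool, 72 mm across, 46 mm high; leave it. Origin under its centre.
Mind the look-alikes: they are no part of the job. What is shaped like the vial but pink or purple is not meant.

How it is judged:
By the outcome, as a careful person would: the job done as asked, in the order asked, and still so for the second after the job is handed in, while the arm keeps its last pose, push and grip.
It also fails if it takes over 56 s, if anything falls off the work surface, if the arm or the gripper's body presses on something with over 40 N, if the wrist force passes 120 N, or if a joint passes its speed limit or range.

ROBOT

A 6-joint arm with a two-finger parallel gripper is mounted at the origin on the work surface. World frame = base frame: x ahead of the robot, y to its left, z up, the work surface at z = 0. Lengths are in mm, angles in rad, forces in N, time in s.
With the tool pointing down it reaches from about 400 to 925 mm from the base axis. Payload 12.5 kg.
Tool frame: the origin (TCP) lies midway between the tips of the shut fingers; the grasp point (between the pads) lies 19 mm behind it (env.grip_depth is the distance from the TCP to the grasp point, in mm); z points along the fingers, y is the line along which they close (so a half turn about z gives the same grasp; the last joint's range is limited). The gripper opens to 95 mm and grips with 3 to 60 N. Pads are 20 mm wide; open, the fingers measure 119 mm over their backs; the gripper's body (75 mm by 180 mm) begins 59 mm behind the grasp point.
Start: joints at [1.082, 0.491, 1.559, -0, 1.092, -0.106], TCP at [233.435, 579.789, 214.661] pointing down, gripper open.
Joint ranges: [-3.1, 3.1], [-0.84, 2.19], [0.05, 2.79], [-1.13, 4.28], [0.06, 2.93], [-2.69, 2.69]. Speed limits (rad/s): [2.22, 2.22, 2.79, 3.14, 3.14, 3.14].

INTERFACE

Orientations are given as [roll, pitch, yaw] about the fixed x, y, z axes, in that order (R = Rz(yaw) Ry(pitch) Rx(roll)).
In Python, from cell import monitor, viewer, order, env gives the robot as it stands.
- The arm moves only by the tool move_arm, never from a script. Its argument "moves" is one flat list of numbers, 4 for each row, row after row: the shift along the tool's x, y, z normalised to -1 to 1, where 1 is 0.15 m, then the turn about the tool's z normalised to -1 to 1, where 1 is pi/2 rad. A call has 1 to 10 rows; each row shifts and turns the commanded pose from where the row before left it, along the tool's axes as they then stand; what a row does not reach is not made up. A row lasts 1/8 s, in which the tool goes at most 62.5 mm and 10.7 degrees, less where a joint would pass 70% of its speed; a pose out of reach is approached as far as the arm can. A call with a number of a shift or a turn outside -1 to 1 is refused whole. A call with a gripper value outside its range is refused whole. "claw" is the finger opening in mm, from 0 to 95.1, set as the call begins (left out, the last holds). The fingers move at their own pace and stop on an object; the grip force is fixed at half the most. Time passes only in rows, so rows that do not move let the fingers close. It gives the time, the measured TCP pose, the force, the opening and the grip force at its end, in the units of the state.
- monitor.state(): the state, without advancing time (a new reading comes with each control period).
- viewer.read_camera(name): name is "scene" or "top" or "wrist"; returns the picture (400x640x3 uint8, red, green, blue); there is no depth.
- viewer.camera_info(name): a dict with "K" (3x3 intrinsics, pixels), "camera_from_world" (4x4, takes a point from world to camera coordinates). Camera axes: x right, y down, z forward; pixel columns grow to the right and rows downward; lengths in mm; the calibration is good to about 2 mm. The wrist camera is an equidistant fisheye: a pixel r from the principal point sees the ray r / f radians off the axis. A picture is of the moment at which its call begins: read the wrist's pose just before it. camera_info takes no time and is no camera call; for the wrist camera it gives the pose at the moment of the call.
- order.job_done(): hands the job in; it is judged then, once.
The state is a dict: "t": time; "joints": joint angles; "qvel": joint speeds; "tau": joint torques, N m; "eef_pos": TCP position; "tcp_rot": TCP orientation; "ft_force": force on the tool from outside, world axes, zero at the start; "moment": the same for the moment, N m; "opening": opening from 0.0 (shut) to 1.0 (fully open); "grip_force": force on a finger pad.
Only numpy, scipy, OpenCV 4.12 (cv2) and the standard library are available. Lean on these libraries where they do the work, as an engineer would, in place of code of your own. Each camera call takes 0.05 s, during which the arm holds its last target. There are 200 camera calls.

## Working session

There is one attempt and no reset: what is moved stays moved. The work goes in short steps, Python scripts to look and compute and a tool call to move; the robot and the scene stay as the last step left them, time stands still between calls to the robot, and variables do not carry over. Pictures are saved under pics/ and viewed, at most 10 in all, crops included, and the job is handed in when it is done.

Besides the shell and the picture viewer there is one more tool, called after ">>>" as name(argument=value, ...) on one line, values as JSON. move_arm: Moves the arm, as the interface text tells. Scaled input: -1 to 1 covers 0.15 m each way for a shift and pi/2 rad each way for a turn. Its arguments: {"type":"object","properties":{"moves":{"type":"array"},"claw":{"type":"number"}},"required":["moves"]}

```bash
ls; mkdir -p pics
python3 - <<'E'
from cell import monitor, viewer, order, env
import cv2,numpy as np
for n in ("scene","top"):
    im=viewer.read_camera(n); cv2.imwrite(f"pics/{n}0.png",im[:,:,::-1])
    i=viewer.camera_info(n); print(n,np.round(i["K"],1).tolist(),np.round(i["camera_from_world"],3).tolist())
print(monitor.state())
E
```

```text
pics
scene [[498.9, 0.0, 313.6], [0.0, 498.9, 198.8], [0.0, 0.0, 1.0]] [[0.686, 0.728, 0.012, -382.931], [0.545, -0.502, -0.672, -263.425], [-0.483, 0.467, -0.741, 1653.814], [0.0, 0.0, 0.0, 1.0]]
top [[441.6, 0.0, 329.2], [0.0, 441.6, 197.4], [0.0, 0.0, 1.0]] [[-0.024, -1.0, 0.015, -25.094], [-0.992, 0.022, -0.122, 597.378], [0.122, -0.018, -0.992, 1173.87], [0.0, 0.0, 0.0, 1.0]]
{'t': 0.1, 'joints': array([ 1.08239931e+00,  4.91493740e-01,  1.55935029e+00, -2.55518159e-05,
        1.09169795e+00, -1.05623546e-01]), 'qvel': array([ 0.00157451, -0.00230972, -0.00106547, -0.00024214, -0.0018085 ,
        0.00070396]), 'tau': array([ 2.32363251e-03, -6.13610888e+01, -2.58608758e+01,  6.94294902e-02,
        4.70244815e-02, -6.40493772e-05]), 'eef_pos': array([233.34001786, 579.59684206, 214.13678821]), 'tcp_rot': array([-3.14064623e+00, -7.75470344e-05,  2.75883093e+00]), 'ft_force': array([ 0.16577331,  0.11634977, -0.38854109]), 'moment': array([-0.05494341, -0.02663672,  0.02723778]), 'grip_force': 0.0, 'opening': 1.0021268942535217}
```

View pics/scene0.png

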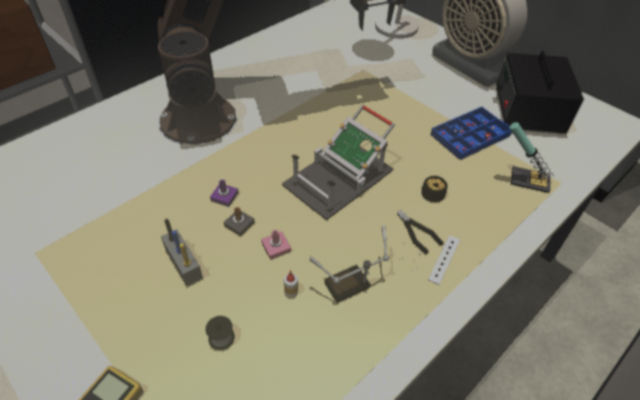

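View pics/top0.png

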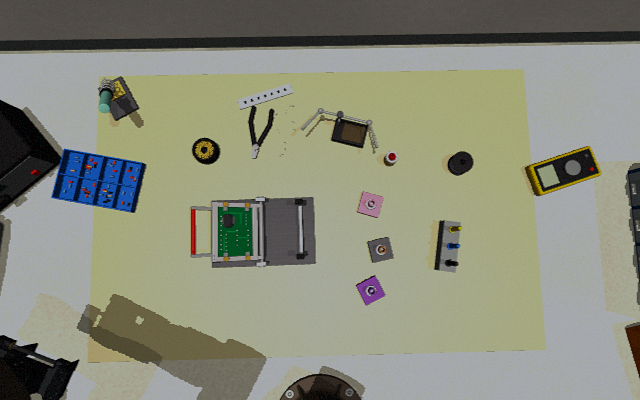

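The scene view shows the block at about (180,258) and the amber vial on the dark foot at (239,218). The pink and purple look-alikes are at (276,242) and (224,192). In the top view, blue is the middle brush at (453,246), the amber vial is at (380,250), and the red bar is at (194,231).

```bash
cat > h.py <<'E'
import numpy as np,cv2
from cell import monitor, viewer, order, env
def ray(n,u,v,info=None):
    i=info or viewer.camera_info(n); K=np.array(i["K"]);T=np.array(i["camera_from_world"])
    a=np.array([(u-K[0,2])/K[0,0],(v-K[1,2])/K[1,1]])
    if n=="wrist":
        r=np.hypot(*a); d=np.r_[a/r*np.sin(r),np.cos(r)] if r>0 else np.array([0,0,1.])
    else: d=np.r_[a,1]
    R=T[:3,:3]; return -R.T@T[:3,3], R.T@d
def onz(n,u,v,z,info=None):
    c,d=ray(n,u,v,info); return c+d*(z-c[2])/d[2]
def tri(rs):
    A=np.zeros((3,3));b=np.zeros(3)
    for c,d in rs:
        d=d/np.linalg.norm(d);P=np.eye(3)-np.outer(d,d);A+=P;b+=P@c
    return np.linalg.solve(A,b)
def comps(im,lo,hi,box=None,mn=4):
    h=cv2.cvtColor(im,cv2.COLOR_RGB2HSV); m=cv2.inRange(h,np.array(lo),np.array(hi))
    if box:
        k=np.zeros_like(m);x0,y0,x1,y1=box;k[y0:y1,x0:x1]=1;m=m*k
    n,l,s,c=cv2.connectedComponentsWithStats(m)
    return m,[(s[i].tolist(),c[i].round(1).tolist()) for i in range(1,n) if s[i][4]>=mn]
E
python3 - <<'E'
from h import *
t=cv2.imread("pics/top0.png")[:,:,::-1].copy(); s=cv2.imread("pics/scene0.png")[:,:,::-1].copy()
a=cv2.resize(t[190:320,340:480],None,fx=4,fy=4,interpolation=cv2.INTER_CUBIC)
b=cv2.resize(t[185:280,180:330],None,fx=4,fy=4,interpolation=cv2.INTER_CUBIC)
cv2.imwrite("pics/c1.png",a[:,:,::-1])
print("blue",comps(t,(105,120,60),(125,255,255),(430,215,470,280))[1])
print("yel",comps(t,(20,150,100),(35,255,255),(430,215,470,280))[1])
print("red",comps(t,(0,150,100),(8,255,255),(180,190,220,270))[1])
print("dark foot",comps(t,(0,0,0),(180,90,110),(360,230,400,270))[1])
print("red s",comps(s,(0,120,80),(10,255,255),(340,90,410,140))[1])
print("blue s",comps(s,(105,80,40),(125,255,255),(150,210,210,290))[1])
m,_=comps(t,(0,150,100),(8,255,255),(180,190,220,270))
p=cv2.boxPoints(cv2.minAreaRect(cv2.findNonZero(m)));print(p)
for u,v in [((p[i]+p[j])/2) for i,j in((0,1),(1,2),(2,3),(3,0))]: print(onz("top",u,v,151))
E
```

```text
blue [([447, 243, 6, 7, 20], [449.0, 246.0]), ([456, 244, 4, 4, 12], [457.5, 245.5])]
yel [([449, 226, 6, 7, 17], [450.7, 229.7]), ([458, 226, 4, 4, 10], [459.4, 227.7])]
red [([191, 209, 4, 45, 177], [192.5, 230.9])]
dark foot [([367, 237, 26, 26, 400], [379.5, 249.4])]
red s [([363, 106, 28, 18, 90], [376.9, 114.8])]
blue s [([172, 231, 4, 4, 11], [173.4, 232.5])]
[[191. 209.]
 [194. 209.]
 [194. 253.]
 [191. 253.]]
[561.43793367 300.10250346 151.        ]
[507.26508974 295.723608   151.        ]
[453.91409862 298.65852446 151.        ]
[507.43672243 303.02831837 151.        ]
```

View pics/c1.png

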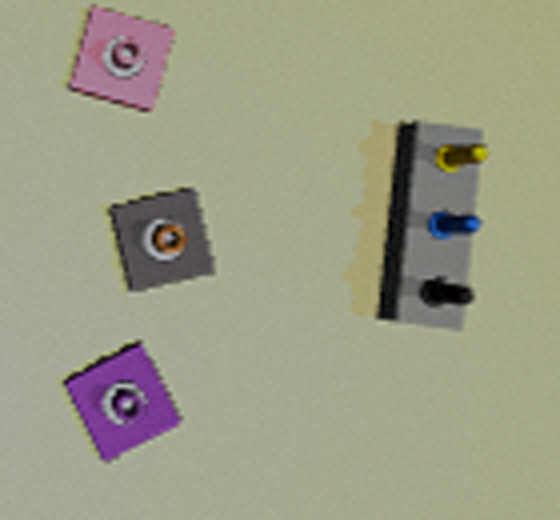

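The crop shows the blue handle's top end at about (477,225) in crop pixels and the amber rim centre at about (168,238). The block's row of holes is tilted only slightly.

Run:
```python
from h import *
f=lambda x,y:(340+(x+.5)/4-.5,190+(y+.5)/4-.5)
print("blue top",onz("top",*f(474,225),129)); print("blue collar",onz("top",*f(440,224),60))
print("yel top",onz("top",*f(482,153),129),"pick",onz("top",*f(466,295),129))
print("rim",onz("top",*f(168,238),64))
print("scene blue top", onz("scene",173.4,231,129))
i=viewer.camera_info("wrist"); T=np.array(i["camera_from_world"]); print(i["K"],-T[:3,:3].T@T[:3,3],T[:3,:3].round(3)); s=monitor.state();print(s["eef_pos"],s["tcp_rot"])
```

```text
blue top [ 455.68138163 -357.8026734   129.        ]
blue collar [ 457.2912951  -356.27911586   60.        ]
yel top [ 500.61929584 -365.57316531  129.        ] pick [ 412.42729506 -350.18351251  129.        ]
rim [ 452.39982078 -173.96430416   64.        ]
scene blue top [ 453.63705641 -355.98952335  129.        ]
[[309.70691629   0.         325.44610346]
 [  0.         309.70691629 197.19226789]
 [  0.           0.           1.        ]] [159.56338091 608.60725848 385.44626037] [[ 0.373  0.928 -0.001]
 [ 0.891 -0.358  0.28 ]
 [ 0.259 -0.105 -0.96 ]]
[233.34001786 579.59684206 214.13678821] [-3.14064623e+00 -7.75470344e-05  2.75883093e+00]
```

>>> move_arm(moves=[0,0,0,-0.07,0,0,0,-0.07,-0.26,-0.24,0,0,-0.26,-0.24,0,0,-0.26,-0.24,0,0,-0.26,-0.24,0,0,-0.26,-0.24,0,0,-0.26,-0.24,0,0], claw=95)

```text
t: 1.1
eef_pos: [430.1, 327.2, 214.5]
tcp_rot: [-3.142, -0.0, 2.979]
ft_force: [0.3, 0.3, 0.1]
opening: 0.998
grip_force: 0.0
```

>>> move_arm(moves=[-0.094,-0.34,0,0,-0.094,-0.34,0,0,-0.094,-0.34,0,0,-0.094,-0.34,0,0,-0.094,-0.34,0,0,-0.094,-0.34,0,0,-0.094,-0.34,0,0,-0.042,-0.35,0,0,-0.042,-0.35,0,0,-0.042,-0.35,0,0])

```text
t: 2.35
eef_pos: [461.5, -199.8, 214.5]
tcp_rot: [3.141, -0.0, 2.979]
ft_force: [0.4, 0.5, 0.0]
opening: 0.999
grip_force: 0.0
```

>>> move_arm(moves=[-0.042,-0.35,0,0,-0.042,-0.35,0,0,-0.042,-0.35,0,0,0,0,0,0,0,0,0,0])

```text
t: 2.98
eef_pos: [454.7, -356.1, 214.1]
tcp_rot: [3.141, -0.001, 2.978]
ft_force: [0.4, 1.2, 0.0]
opening: 1.0
grip_force: 0.0
```

Run:
```python
from h import *
s=monitor.state();print(s["eef_pos"],s["tcp_rot"],s["joints"].round(2))
i=viewer.camera_info("wrist"); im=viewer.read_camera("wrist"); cv2.imwrite("pics/w1.png",im[:,:,::-1])
import pickle;pickle.dump(i,open("w1.pkl","wb"))
K=i["K"];T=np.array(i["camera_from_world"])
def proj(p):
    q=T[:3,:3]@p+T[:3,3];r=np.arctan2(np.hypot(q[0],q[1]),q[2]);return K[0][2]+K[0][0]*r*q[0]/np.hypot(q[0],q[1]),K[1][2]+K[0][0]*r*q[1]/np.hypot(q[0],q[1])
print("blue top",proj([456,-357.8,129]),"collar",proj([456,-357,60]),"rim",proj([452,-174,64]))
```

```text
[ 454.70211034 -356.07166645  214.13077245] [ 3.14066374e+00 -9.14470859e-04  2.97823076e+00] [-0.78  0.42  1.68  0.    1.04 -2.19]
blue top (np.float64(324.4038840469129), np.float64(204.2274057499991)) collar (np.float64(325.2731580485959), np.float64(184.94855692133694)) rim (np.float64(482.3123413294797), np.float64(158.44332750881352))
```

View pics/w1.png

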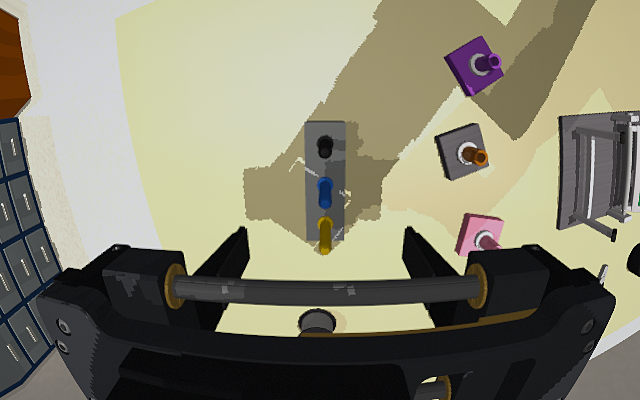

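The wrist view shows the blue handle's top end at about (325,205), within 1 px of the prediction. The amber rim is at about (482,157), with its opening facing up.

Run:
```python
from h import *
import pickle
i=pickle.load(open("w1.pkl","rb")); im=cv2.imread("pics/w1.png")[:,:,::-1].copy()
m,c=comps(im,(100,120,40),(125,255,255),(305,165,345,220));print("blue",c)
m2,c2=comps(im,(20,200,60),(32,255,255),(305,205,345,262));print("yel",c2)
m3,c3=comps(im,(5,150,40),(20,255,255),(455,135,495,170));print("amber",c3)
for k in range(200,212): print(k,np.flatnonzero(m[k])[[0,-1]] if m[k].any() else None,end=' ')
print()
for k in range(142,168): print(k,np.flatnonzero(m3[k])[[0,-1]] if m3[k].any() else None,end=' ')
print(onz("wrist",325,204,129,i),onz("wrist",325,182,60,i),onz("wrist",481.5,157.5,64,i))
cv2.imwrite("pics/w1c.png",cv2.resize(im[130:175,450:500],None,fx=8,fy=8,interpolation=cv2.INTER_NEAREST)[:,:,::-1])
```

```text
blue [([317, 177, 16, 32, 392], [324.7, 191.9])]
yel [([318, 217, 15, 38, 414], [324.7, 234.3])]
amber [([462, 147, 26, 19, 342], [475.1, 155.6])]
200 [319 331] 201 [319 331] 202 [319 331] 203 [319 331] 204 [319 330] 205 [319 330] 206 [320 329] 207 [321 328] 208 [323 327] 209 None 210 None 211 None 
142 None 143 None 144 None 145 None 146 None 147 [467 472] 148 [465 474] 149 [464 478] 150 [463 483] 151 [463 484] 152 [462 485] 153 [463 486] 154 [463 486] 155 [463 487] 156 [463 487] 157 [464 487] 158 [464 487] 159 [466 487] 160 [467 487] 161 [469 486] 162 [472 485] 163 [475 485] 164 [477 484] 165 [478 482] 166 None 167 None [ 455.87958545 -357.2556199   129.        ] [ 452.71342457 -356.7598693    60.        ] [ 450.76723889 -175.03607226   64.        ]
```

>>> move_arm(moves=[-0.008,-0.007,0.23,0,0,0,0.23,0,0,0,0.23,0,0,0,0.23,0,0,0,0,0], claw=50)

```text
t: 3.65
eef_pos: [455.6, -355.9, 75.1]
tcp_rot: [3.139, -0.003, 2.98]
ft_force: [0.2, 0.3, 0.7]
opening: 0.549
grip_force: 0.0
```

>>> move_arm(moves=[0,0,0,0,0,0,0,0,0,0,0,0,0,0,0,0,0,0,0,0,0,0,0,0], claw=0)

```text
t: 4.4
eef_pos: [456.1, -357.9, 76.9]
tcp_rot: [-3.141, 0.0, 2.979]
ft_force: [-0.6, 0.1, 5.1]
opening: 0.117
grip_force: 30.0
```

>>> move_arm(moves=[0,0,-0.07,0,0,0,-0.12,0,0,0,-0.16,0,0,0,-0.16,0,0,0,-0.16,0,0,0,0,0])

```text
t: 5.15
eef_pos: [456.5, -358.2, 178.9]
tcp_rot: [-3.14, 0.003, 2.979]
ft_force: [-0.4, -0.8, 0.0]
opening: 0.12
grip_force: 30.0
```

>>> move_arm(moves=[0.057,0.3,0,0,0.057,0.3,0,0,0.057,0.3,0,0,0.057,0.3,0,0,0,0,0.1,0,0,0,0,0,0,0,0,0])

```text
t: 6.02
eef_pos: [451.5, -175.0, 162.0]
tcp_rot: [3.141, -0.0, 2.978]
ft_force: [0.1, 0.3, -1.1]
opening: 0.119
grip_force: 30.0
```

Run:
```python
from h import *
import pickle
s=monitor.state();print(s["eef_pos"],s["tcp_rot"])
i=viewer.camera_info("wrist"); im=viewer.read_camera("wrist")
sc=viewer.read_camera("scene");tp=viewer.read_camera("top")
for n,x in(("w2",im),("s2",sc),("t2",tp)): cv2.imwrite(f"pics/{n}f.png",x[:,:,::-1])
pickle.dump(i,open("w2.pkl","wb"))
a=cv2.resize(im[140:290,265:385],None,fx=4,fy=4,interpolation=cv2.INTER_CUBIC)
b=cv2.resize(sc[170:245,205:275],None,fx=4,fy=4,interpolation=cv2.INTER_CUBIC)
b=np.vstack([b,np.zeros((600-b.shape[0],b.shape[1],3),np.uint8)])
cv2.imwrite("pics/w2.png",np.hstack([a,b])[:,:,::-1])
```

```text
[ 451.49728547 -174.95737686  162.01729302] [ 3.14135304e+00 -3.87475286e-04  2.97818104e+00]
```

View pics/w2.png

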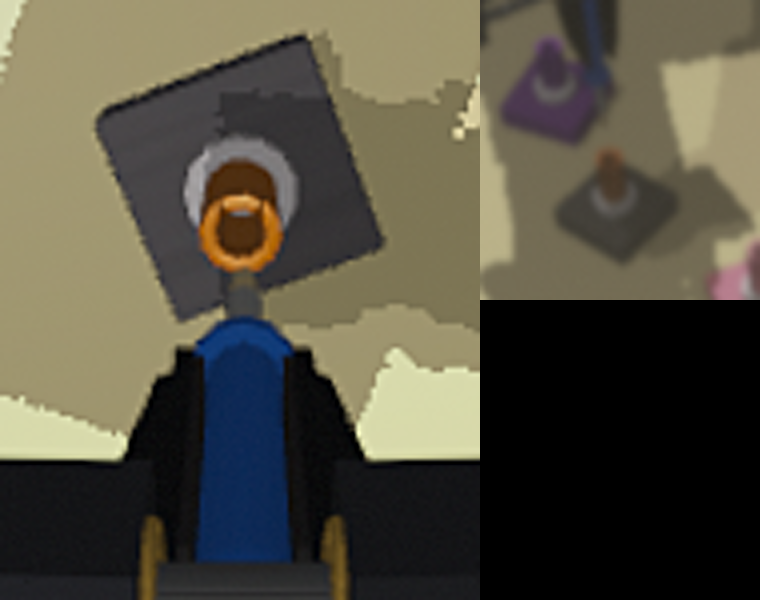

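The wrist crop shows the amber rim's ring centred at about (241,233) in crop pixels. The held brush's shank sits just beside its near edge, and its tip is at about (240,268).

Run:
```python
from h import *
import pickle
i=pickle.load(open("w2.pkl","rb")); im=cv2.imread("pics/w2f.png")[:,:,::-1].copy()
m,c=comps(im,(5,150,120),(20,255,255),(305,180,345,212));print("bright amber",c)
p=cv2.findNonZero(m); print(cv2.fitEllipse(cv2.convexHull(p)))
f=lambda x,y:(265+(x+.5)/4-.5,140+(y+.5)/4-.5)
print("rim",onz("wrist",*f(241,233),64,i), onz("wrist",*cv2.fitEllipse(cv2.convexHull(p))[0],64,i))
K=i["K"];T=np.array(i["camera_from_world"])
def proj(p):
    q=T[:3,:3]@np.array(p)+T[:3,3];h=np.hypot(q[0],q[1]);r=np.arctan2(h,q[2]);u=np.array([K[0][2]+K[0][0]*r*q[0]/h,K[1][2]+K[0][0]*r*q[1]/h]);return ((u-[265,140]+.5)*4-.5).round(1)
x,y,z=451.5,-175,162
print("tip",proj([x,y,z-68]),"shank top",proj([x,y,z-22]),"collar far edge bottom",proj([x-9,y,z-22]),proj([x-9,y,z-17]),"shank mid",proj([x,y,z-40]))
g=lambda y0:[ (k,np.flatnonzero(v)[[0,-1]]) for k,v in enumerate(0) ]
mb,cb=comps(im,(100,120,30),(125,255,255),(300,210,350,285));print(cb)
for k in range(218,270,6):print(k,np.flatnonzero(mb[k])[[0,-1]],end=' ')
h=im[204:220,318:334].astype(int).sum(2);print();print(h)
```

```text
bright amber [([315, 188, 21, 20, 190], [324.8, 198.3])]
((324.87554931640625, 197.90489196777344), (19.58696937561035, 20.342775344848633), 90.3700180053711)
rim [ 450.90045244 -176.03445265   64.        ] [ 450.92839215 -176.03854272   64.        ]
tip [246.3 276.5] shank top [247.  362.4] collar far edge bottom [238.3 312.9] [238.2 323.5] shank mid [246.7 324.9]
[([313, 219, 26, 62, 1297], [325.4, 251.2])]Traceback (most recent call last):
  File "<stdin>", line 15, in <module>
IndexError: index 0 is out of bounds for axis 0 with size 0
```

Run:
```python
from h import *
import pickle
i=pickle.load(open("w2.pkl","rb")); im=cv2.imread("pics/w2f.png")[:,:,::-1].copy()
for r in range(200,230): print(r,*[''.join('%02x'%v for v in im[r,c]) for c in range(319,332)])
K=i["K"];T=np.array(i["camera_from_world"])
def proj(p):
    q=T[:3,:3]@np.array(p)+T[:3,3];h=np.hypot(q[0],q[1]);r=np.arctan2(h,q[2]);return np.array([K[0][2]+K[0][0]*r*q[0]/h,K[1][2]+K[0][0]*r*q[1]/h]).round(2)
P=np.array([451.5,-175,162]);tx=np.array([-.987,.162,0]);ty=np.array([.162,.987,0])
print("tip",proj(P-[0,0,68]),"tipfar",proj(P-[0,0,68]+2.2*tx),"collar far low/up",proj(P+9*tx-[0,0,22]),proj(P+9*tx-[0,0,17]),"collar sides",proj(P+9*ty-[0,0,17]),proj(P-9*ty-[0,0,17]))
print("rim ctr at 450.93,-176.04",proj([450.93,-176.04,64]))
```

```text
200 763f0a 381e0b 4a2b11 4d2e0f 503013 4f2f0f 4f2f11 4f2f13 4f3011 4b2c10 3f250f 59300e ac6514
201 9e5d15 4e2808 43240a 47280c 4a2a0c 4c2c0f 4b2b0e 4a290d 47290b 41260e 46270c 733f0f bd751d
202 bb7625 935515 552d07 402207 402108 44260d 412409 41240a 3a1e09 5f350c 865018 a46420 c17a22
203 c78230 c37c26 90581e 75461a 5c3411 522d0c 613813 5f350f 58300d 945a1c b97729 c47f27 bd751d
204 bf7720 d29143 db9c4e cf8f42 a66c2d 885420 aa6e2c aa6b2a a96a26 c48234 cb8633 b97011 b46700
205 b76600 bd7217 c88330 d08e3e d4974d d6994f d69546 d28e3d cb8836 c37e29 b97013 ad6204 844f21
206 844e34 8b501e a9641a bd7520 c27e31 bc7e38 b17634 a67138 b17128 b66d16 ac620b 8b501e 503b34
207 3c3f46 45352f 754627 924f17 925721 84572b 715130 605038 7e542c 905423 884d26 583e30 2c3138
208 3f3f43 2b3034 282f38 3f3531 4b4536 524e3d 56503e 57503e 55503d 3e3e3a 262d37 2e3037 313135
209 444243 313133 323237 353536 4d483a 5c523c 5d543d 5d523c 5c523a 484136 313033 343236 363436
210 454244 343234 333235 373634 504838 5f543b 5f543b 5f533c 5f553c 4f4735 3b3732 323034 343235
211 434142 343233 323234 463f34 514939 564e40 524c41 51
[... 1229 characters left out ...]
975 103974 133b78 133b77 113b77 0e3a76 0d3a76
225 103b77 123b78 133d78 123d7a 0e3b79 133b75 103062 103161 113b76 123d7a 133d7a 123c78 123c77
226 103b78 123b78 0f346a 0e336a 0e3165 0f2c5d 0b2854 0e2854 0c2c5d 112f60 113268 113a74 123c79
227 103a75 10356a 0b2a58 0c2a58 0d2957 0c2854 0e2754 0e2853 092853 0f2854 102c59 0f2f60 0c356c
228 10356c 092a57 0d2650 0b2651 0b2752 0e2753 0f2955 0e2955 0c2753 0f2954 0e2752 0c2852 0b2a5a
229 102c5a 0a244d 0d2752 0e2854 0b2753 0d2954 0f2955 0d2955 0b2855 0e2854 0c2854 0c2853 08244e
tip [326.2  208.74] tipfar [326.2  206.17] collar far low/up [326.39 217.69] [326.42 220.32] collar sides [340.06 233.08] [312.74 233.08]
rim ctr at 450.93,-176.04 [324.87 197.91]
```

>>> move_arm(moves=[0.005,-0.004,0,0,0,0,0.08,0,0,0,0.08,0,0,0,0.05,0,0,0,0.05,0,0,0,0.04,0,0,0,0,0])

```text
t: 7.05
eef_pos: [450.5, -175.0, 116.7]
tcp_rot: [3.141, -0.001, 2.979]
ft_force: [-0.3, -0.1, 0.2]
opening: 0.119
grip_force: 30.0
```

Run:
```python
from h import *
s=monitor.state();print(s["eef_pos"],s["ft_force"],s["moment"])
im=viewer.read_camera("wrist")
cv2.imwrite("pics/w3.png",cv2.resize(im[140:290,265:385],None,fx=4,fy=4,interpolation=cv2.INTER_CUBIC)[:,:,::-1])
```

```text
[ 450.52341789 -174.99064332  116.70669988] [-0.29876209 -0.08916559  0.191449  ] [ 0.03375635  0.00667055 -0.03645239]
```

View pics/w3.png

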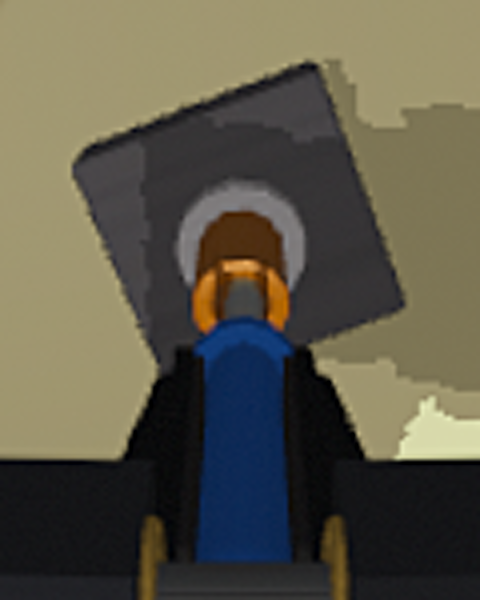

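The tuft is inside the amber mouth at (243,300), with the ring centred at about (241,300) in crop pixels. No contact force shows.

>>> move_arm(moves=[0,-0.002,0.04,0,0,0,0.05,0,0,0,0.05,0,0,0,0.04,0,0,0,0.01,0,0,0,0,0,0,0,0,0])

```text
t: 7.98
eef_pos: [450.7, -175.4, 88.8]
tcp_rot: [-3.142, 0.0, 2.979]
ft_force: [0.3, 0.2, 0.5]
opening: 0.12
grip_force: 30.0
```

Free so far; about 3 mm remains. Continue in small steps to feel the collar.

>>> move_arm(moves=[0,0,0.01,0,0,0,0.008,0,0,0,0,0,0,0,0,0])

```text
t: 8.48
eef_pos: [451.1, -175.6, 87.3]
tcp_rot: [-3.141, 0.002, 2.979]
ft_force: [-1.8, 1.0, 18.6]
opening: 0.12
grip_force: 30.0
```

>>> move_arm(moves=[0,0,0.008,0,0,0,0,0])

```text
t: 8.72
eef_pos: [451.6, -175.8, 86.7]
tcp_rot: [-3.141, 0.004, 2.979]
ft_force: [-2.5, 2.7, 26.9]
opening: 0.12
grip_force: 30.0
```

>>> move_arm(moves=[0,0,-0.012,0,0,0,0,0])

```text
t: 8.98
eef_pos: [451.2, -175.6, 87.3]
tcp_rot: [-3.141, 0.002, 2.979]
ft_force: [0.7, 0.6, 10.8]
opening: 0.119
grip_force: 30.0
```

>>> move_arm(moves=[0,0,0,0,0,0,0,0,0,0,0,0,0,0,0,0], claw=40)

```text
t: 9.48
eef_pos: [450.5, -175.3, 86.4]
tcp_rot: [3.141, -0.0, 2.979]
ft_force: [-0.3, -0.1, -0.3]
opening: 0.415
grip_force: 0.0
```

>>> move_arm(moves=[0,0,-0.1,0,0,0,-0.2,0,0,0,-0.3,0,0,0,-0.3,0,0,0,0,0,0,0,0,0])

```text
t: 10.22
eef_pos: [450.2, -175.2, 220.8]
tcp_rot: [3.141, -0.001, 2.979]
ft_force: [-0.1, -0.8, -0.7]
opening: 0.42
grip_force: 0.0
```

Run:
```python
from h import *
import pickle
s=monitor.state();print(s["eef_pos"],s["ft_force"])
i=viewer.camera_info("wrist"); im=viewer.read_camera("wrist"); t=viewer.read_camera("top"); sc=viewer.read_camera("scene")
pickle.dump(i,open("w4.pkl","wb"))
for n,x in(("w4",im),("s4",sc),("t4",t)): cv2.imwrite(f"pics/{n}f.png",x[:,:,::-1])
a=cv2.resize(im[100:250,265:385],None,fx=4,fy=4,interpolation=cv2.INTER_CUBIC)
b=cv2.resize(sc[180:240,205:275],None,fx=4,fy=4,interpolation=cv2.INTER_CUBIC)
b=np.vstack([b,np.zeros((600-b.shape[0],b.shape[1],3),np.uint8)])
cv2.imwrite("pics/w4.png",np.hstack([a,b])[:,:,::-1])
```

```text
[ 450.21542335 -175.17419495  220.79577532] [-0.11575372 -0.78376107 -0.7339416 ]
```

View pics/w4.png

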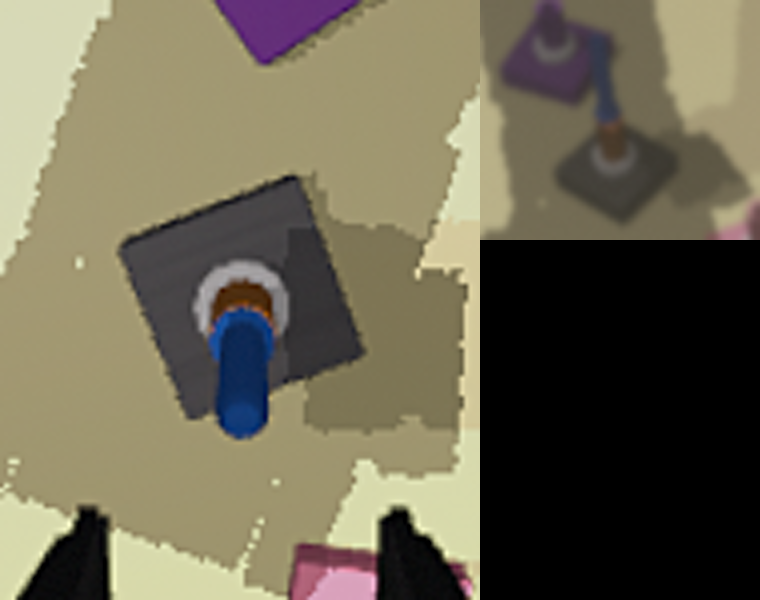

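The brush stands upright in the amber vial with its collar at (241,335) in crop pixels, on the rim, and it is released. Next is the bar.

>>> move_arm(moves=[0,0,-0.1,-0.054,0,0,-0.1,-0.054,-0.048,0.36,0,0,-0.048,0.36,0,0,-0.048,0.36,0,0,-0.048,0.36,0,0,-0.048,0.36,0,0,-0.048,0.36,0,0,-0.048,0.36,0,0,-0.048,0.36,0,0])

```text
t: 11.62
eef_pos: [505.1, 258.8, 250.4]
tcp_rot: [-3.141, -0.002, -3.135]
ft_force: [0.1, 0.0, -0.8]
opening: 0.42
grip_force: 0.0
```

>>> move_arm(moves=[0,0.27,0,0,0,0,0,0,0,0,0,0], claw=32)

```text
t: 12.0
eef_pos: [504.7, 297.1, 250.6]
tcp_rot: [-3.141, -0.001, -3.134]
ft_force: [0.3, 0.8, -0.5]
opening: 0.338
grip_force: 0.0
```

Run:
```python
from h import *
s=monitor.state();print(s["eef_pos"],s["tcp_rot"],s["ft_force"],s["opening"])
i=viewer.camera_info("wrist"); im=viewer.read_camera("wrist")
cv2.imwrite("pics/w5.png",im[:,:,::-1])
m,c=comps(im,(0,150,50),(8,255,255),None,60);print(c)
n,l,st,_=cv2.connectedComponentsWithStats(m); k=1+np.argmax(st[1:,4]); 
r=cv2.minAreaRect(cv2.findNonZero((l==k).astype(np.uint8)));print(r)
p=cv2.boxPoints(r)
for a,b in((0,1),(1,2),(2,3),(3,0)): print(onz("wrist",*((p[a]+p[b])/2),151,i))
```

```text
[504.7498268  297.05397256 250.60122307] [-3.14077105e+00 -1.47285817e-03 -3.13448718e+00] [ 0.26248717  0.78430717 -0.53863827] 0.3380325640282641
[([321, 139, 13, 117, 1431], [327.3, 195.0])]
((327.0, 197.0), (116.0, 12.0), 90.0)
[450.99908784 297.28877422 151.        ]
[503.71479709 303.23485189 151.        ]
[562.63404013 298.33801489 151.        ]
[503.80392339 292.30183766 151.        ]
```

View pics/w5.png

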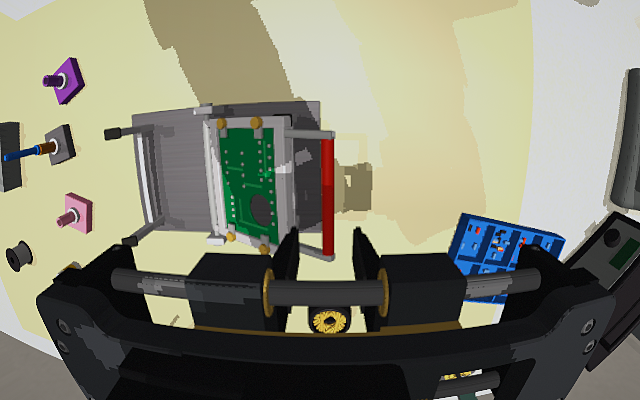

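The wrist view shows the red bar from (327,139) to (327,255), running along world x. It lies between the fingers, with the gap clear on the board side.

>>> move_arm(moves=[-0.01,0.007,0.2,0,0,0,0.22,0,0,0,0.2,0,0,0,0.12,0,0,0,0.05,0,0,0,0,0,0,0,0,0])

```text
t: 12.92
eef_pos: [506.9, 298.4, 133.9]
tcp_rot: [3.141, 0.001, -3.135]
ft_force: [0.0, -0.0, -0.0]
opening: 0.336
grip_force: 0.0
```

>>> move_arm(moves=[0,0,0,0,0,0,0,0,0,0,0,0,0,0,0,0], claw=0)

```text
t: 13.42
eef_pos: [506.6, 298.9, 133.3]
tcp_rot: [3.141, 0.0, -3.135]
ft_force: [-1.6, 3.7, 2.4]
opening: 0.117
grip_force: 30.0
```

Run:
```python
import numpy as np
th=.611+np.linspace(0,1.073,31)
y=185*np.cos(th);z=185*np.sin(th)
cy=np.round((y-y[0])/150,3);cz=np.round(-(z-z[0])/150,3)
r=np.c_[np.zeros(30),np.diff(cy),np.diff(cz),np.zeros(30)].round(3)
for k in range(3):print(r[10*k:10*k+10].ravel().tolist(),y[10*k+10]-y[0],z[10*k+10]-z[0])
```

```text
[0.0, -0.026, -0.036, 0.0, 0.0, -0.027, -0.034, 0.0, 0.0, -0.029, -0.034, 0.0, 0.0, -0.029, -0.033, 0.0, 0.0, -0.031, -0.031, 0.0, 0.0, -0.032, -0.031, 0.0, 0.0, -0.033, -0.029, 0.0, 0.0, -0.034, -0.028, 0.0, 0.0, -0.035, -0.027, 0.0, 0.0, -0.036, -0.026, 0.0] -46.745034968209 46.33221882367431
[0.0, -0.036, -0.024, 0.0, 0.0, -0.038, -0.023, 0.0, 0.0, -0.039, -0.022, 0.0, 0.0, -0.039, -0.02, 0.0, 0.0, -0.04, -0.019, 0.0, 0.0, -0.04, -0.017, 0.0, 0.0, -0.041, -0.016, 0.0, 0.0, -0.042, -0.015, 0.0, 0.0, -0.042, -0.013, 0.0, 0.0, -0.043, -0.011, 0.0] -106.75229286718005 73.36741430568082
[0.0, -0.043, -0.01, 0.0, 0.0, -0.043, -0.008, 0.0, 0.0, -0.044, -0.007, 0.0, 0.0, -0.043, -0.005, 0.0, 0.0, -0.044, -0.004, 0.0, 0.0, -0.044, -0.002, 0.0, 0.0, -0.044, -0.001, 0.0, 0.0, -0.045, 0.001, 0.0, 0.0, -0.044, 0.003, 0.0, 0.0, -0.044, 0.004, 0.0] -172.42680489377068 77.68380925669356
```

>>> move_arm(moves=[0,-0.013,-0.018,0,0,-0.013,-0.018,0,0,-0.027,-0.034,0,0,-0.029,-0.034,0,0,-0.029,-0.033,0,0,-0.031,-0.031,0,0,-0.032,-0.031,0,0,-0.033,-0.029,0,0,-0.034,-0.028,0,0,-0.035,-0.027,0])

```text
t: 14.68
eef_pos: [507.2, 258.3, 176.7]
tcp_rot: [3.139, 0.002, -3.135]
ft_force: [-2.2, 10.6, 7.7]
opening: 0.12
grip_force: 30.0
```

>>> move_arm(moves=[0,-0.031,-0.031,0,0,-0.034,-0.026,0,0,-0.037,-0.025,0,0,-0.039,-0.022,0,0,-0.039,-0.021,0,0,-0.04,-0.019,0,0,-0.04,-0.018,0,0,-0.041,-0.016,0,0,-0.042,-0.015,0,0,-0.042,-0.013,0])

```text
t: 15.92
eef_pos: [507.6, 199.0, 206.7]
tcp_rot: [3.141, 0.001, -3.135]
ft_force: [4.5, 5.1, 3.8]
opening: 0.113
grip_force: 30.0
```

>>> move_arm(moves=[0,-0.042,-0.013,0,0,-0.042,-0.011,0,0,-0.043,-0.009,0,0,-0.043,-0.007,0,0,-0.043,-0.006,0,0,-0.043,-0.005,0,0,-0.044,-0.003,0,0,-0.044,-0.001,0,0,-0.04,0,0,0,-0.02,0,0])

```text
t: 17.18
eef_pos: [507.2, 138.4, 214.4]
tcp_rot: [-3.142, -0.001, -3.135]
ft_force: [-2.7, 1.9, -2.0]
opening: 0.124
grip_force: 30.0
```

Run:
```python
from h import *
s=monitor.state();print(s["eef_pos"],s["tcp_rot"],s["ft_force"],s["t"])
im=viewer.read_camera("top"); i=viewer.camera_info("wrist");w=viewer.read_camera("wrist"); sc=viewer.read_camera("scene")
for n,x in(("w6",w),("s6",sc),("t6",im)): cv2.imwrite(f"pics/{n}f.png",x[:,:,::-1])
print(s["eef_pos"])
from scipy.optimize import least_squares
P=np.array([[298.9,133.3],[258.3,176.7],[199.0,206.7],s["eef_pos"][1:]])
f=lambda q:np.hypot(P[:,0]-q[0],P[:,1]-q[1])-185
q=least_squares(f,[147,27]);print(q.x,q.fun)
a=cv2.resize(im[180:280,170:330],None,fx=4,fy=4,interpolation=cv2.INTER_CUBIC)
b=cv2.resize(w[150:250,200:380],None,fx=3,fy=3,interpolation=cv2.INTER_CUBIC)
b=np.hstack([b,np.zeros((b.shape[0],100,3),np.uint8)]);a=a[:300]
cv2.imwrite("pics/c6.png",np.vstack([a,b[:,:640]])[:600,:,::-1])
```

```text
[507.23630105 138.37661101 214.38031795] [-3.14151982e+00 -9.75614879e-04 -3.13509932e+00] [-2.70033006  1.93243382 -2.01679262] 17.175
[507.23630105 138.37661101 214.38031795]
[145.86506911  29.55644491] [-0.11512962  0.1832592  -0.05903647 -0.02448527]
```

View pics/c6.png

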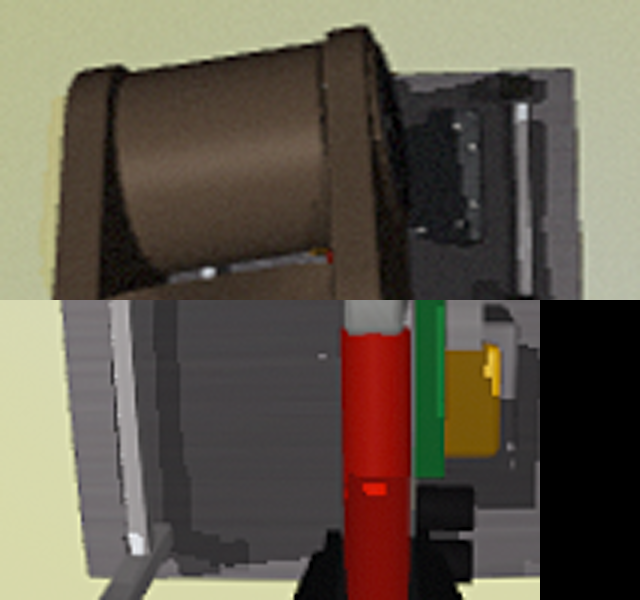

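The wrist crop shows the bar held between the fingers, with the frame nearly upright (board edge at crop x≈430). The arm blocks the top view. I'll cross-check the hinge's y from the stand base edges in the first top picture.

Run:
```python
from h import *
t=cv2.imread("pics/top0.png")
g=cv2.cvtColor(t,cv2.COLOR_BGR2GRAY).astype(int)
for r in (205,215,222,240,250,258): print(r,"R",g[r,308:320].tolist(),"L",g[r,204:216].tolist())
for r in (222,240,250): print(onz("top",315.3-.5,r,12)[:2])
print("base L", onz("top",211.5,262,12)[:2],onz("top",211.5,262,6)[:2])
for u,v in((262,202),(261,264)): print("hinge cap",onz("top",u,v,51)[:2])
# post in wrist image w5? hinge caps
g2=cv2.cvtColor(cv2.imread("pics/w5.png"),cv2.COLOR_BGR2GRAY).astype(int)
```

```text
205 R [81, 80, 80, 81, 74, 96, 143, 170, 166, 162, 165, 165] L [165, 167, 165, 162, 160, 162, 147, 120, 134, 149, 148, 147]
215 R [81, 78, 78, 75, 79, 73, 109, 172, 167, 164, 159, 165] L [163, 164, 167, 160, 160, 160, 143, 87, 129, 161, 151, 151]
222 R [79, 80, 79, 81, 80, 67, 108, 169, 165, 164, 163, 168] L [163, 166, 164, 166, 161, 164, 144, 89, 128, 161, 151, 150]
240 R [73, 77, 81, 83, 81, 82, 75, 116, 170, 169, 166, 165] L [165, 166, 165, 163, 165, 164, 143, 82, 133, 168, 151, 154]
250 R [80, 82, 84, 83, 85, 82, 72, 106, 170, 166, 165, 166] L [160, 161, 163, 163, 162, 162, 142, 88, 139, 166, 152, 149]
258 R [88, 82, 84, 88, 86, 84, 76, 115, 171, 167, 166, 164] L [166, 166, 166, 165, 167, 163, 157, 125, 127, 159, 150, 153]
[531.80991182   2.1192436 ]
[482.0349536   3.1257847]
[454.59479127   3.6806752 ]
base L [428.79938894 286.96519047] [428.69956351 288.45439304]
hinge cap [586.50138336 142.8448858 ]
hinge cap [420.98308548 146.42812366]
```

>>> move_arm(moves=[0,-0.02,0,0,0,-0.03,0.002,0,0,-0.025,0.002,0,0,-0.015,0.002,0,0,0,0,0,0,0,0,0])

```text
t: 18.08
eef_pos: [507.5, 125.1, 213.7]
tcp_rot: [-3.141, -0.0, -3.135]
ft_force: [-5.5, 1.7, -1.2]
opening: 0.119
grip_force: 30.0
```

>>> move_arm(moves=[0,0,0,0,0,0,0,0,0,0,0,0,0,0,0,0])

```text
t: 18.58
eef_pos: [507.5, 125.1, 213.7]
tcp_rot: [-3.141, -0.0, -3.135]
ft_force: [-5.2, 0.9, -1.2]
opening: 0.115
grip_force: 30.0
```

Run:
```python
from h import *
s=monitor.state();print(s["eef_pos"],s["ft_force"],s["t"],np.abs(s["qvel"]).max())
i=viewer.camera_info("wrist");w=viewer.read_camera("wrist")
m,c=comps(w,(0,150,50),(8,255,255),(280,120,380,260),60);print(c)
for r in (170,185,200):
    x=np.flatnonzero(m[r]);
    if len(x): print(r,x[[0,-1]],onz("wrist",x[[0,-1]].mean(),r,229,i))
# far-side base edge / brush seen in wrist
cv2.imwrite("pics/w7.png",cv2.resize(w[100:300,:400],None,fx=2,fy=2)[:,:,::-1])
```

```text
[507.49137161 125.11152564 213.72964494] [-5.24286446  0.90412115 -1.1901167 ] 18.575 0.00270110267322006
[([314, 159, 23, 101, 2171], [325.1, 208.9])]
170 [314 336] [458.851785   123.90914793 229.        ]
185 [314 336] [466.7886836  123.96770409 229.        ]
200 [314 335] [474.92130298 123.76421478 229.        ]
```

View pics/w7.png

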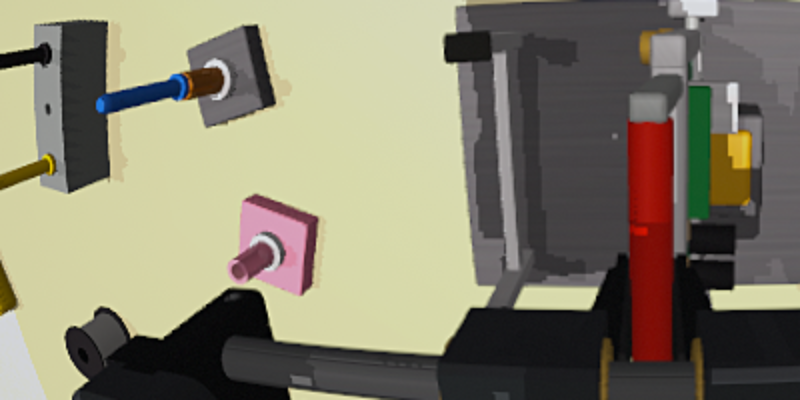

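The brush is seated in the amber vial, its collar on the rim at (183,85) in this crop. The frame is still and held just past upright, with the bar at about y = 125 (target 124.8), so I'm handing in.

```bash
python3 -c "
from cell import order
print(order.job_done())"
```

```text
the job is handed in; nothing more can be done
None
```

I put the blue brush in the amber vial with its collar on the rim and let go. The frame was held still by its red bar at about the balance point when I handed the job in, at about 19 s of the 56 s allowed; no verdict came back.

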